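# Feed and set one eyelet

## Robot

A 6-joint arm with a two-finger parallel gripper is mounted at the origin on the work surface. World frame = base frame: x ahead of the robot, y to its left, z up, the work surface at z = 0. Lengths are in m, angles in rad, forces in N, time in s.
With the tool pointing down it reaches from about 0.25 to 0.725 m from the base axis. Payload 4 kg.
Tool frame: the origin (TCP) lies between the finger pads, 19 mm behind the fingertips; this is the grasp point; z points along the fingers, y is the line along which they close (so a half turn about z gives the same grasp; the last joint's range is limited). The gripper opens to 85 mm and grips with 20 to 120 N. Pads are 22 mm wide; open, the fingers measure 114 mm over their backs; the gripper's body (76 mm by 85 mm) begins 54 mm behind the grasp point. The pads swing forward as they close: fully open they stand 13 mm farther back than shut.
Start: joints at [-1.156, 0.241, 0.005, 1.335, 0, 1.571], TCP at [0.202, -0.458, 0.25] pointing down, gripper open.
Joint ranges: [-2.72, 2.72], [-1.05, 1.87], [-1.09, 1.28], [-1.99, 2.15], [-1.42, 1.44], [-3.14, 3.14]. Speed limits (rad/s): [2.79, 2.79, 3.14, 3.14, 3.14, 3.14].

## Interface

Orientations are given as a unit quaternion [x, y, z, w].
In Python, from workcell import bot gives the robot as it stands.
- The arm moves only by the shell command python3 -m creep 'ROWS'. ROWS is JSON, one flat list of numbers, 5 for each row, row after row: the shift along the world's x, y, z in m, then the turn about the world's z in rad, then the finger opening in m, from 0 to 0.0854. In form: [x, y, z, twist, claw, x, y, z, twist, claw, ...]. A call has 1 to 10 rows; each row is the pose to reach, as a shift and turn from the pose commanded when the call began; what a row does not reach only later rows make up. A row lasts 1/12 s, in which the tool goes at most 41.7 mm and 7.16 degrees, less where a joint would pass 70% of its speed; a pose out of reach is approached as far as the arm can. A call with a gripper value outside its range is refused whole. The fingers move at their own pace and stop on an object; the grip force is fixed at half the most. Time passes only in rows, so rows that repeat a pose let the fingers close. It gives the time, the measured TCP pose, the force, the opening and the grip force at its end, in the units of the state.
- bot.get_obs(): the state, without advancing time (a new reading comes with each control period).
- bot.camera(name): name is "scene" or "top"; returns a dict with "pixels" (400x640x3 uint8, red, green, blue), "camera_matrix" (3x3 intrinsics, pixels), "extrinsics" (4x4, takes a point from world to camera coordinates). Camera axes: x right, y down, z forward; pixel columns grow to the right and rows downward; lengths in m; the calibration is good to about 2 mm. A picture is of the moment at which its call begins. There is no depth.
- bot.job_done(): hands the job in; it is judged then, once.
Trained networks look in the newest picture that a camera, given by its name, has taken for a name from the list of things; names that differ only in an ending like _2 or _b are one class to them, and where a whole thing is asked for, a point or a joint stands for the part that bears it (a point fixed in the world has none). Each returns a list of dicts, best first, with "score" (0 to 1); they miss things now and then, are a little off and sometimes report something else, mostly with a low value. They report only what shows in the picture. A call takes as long as a camera call. They do not tell look-alikes from the thing itself.
- bot.look_for(camera, thing): "centre" ([column, row] as shares, 0 to 1, of the picture: columns of its width, rows of its height, amid what is visible of it).
- bot.place_of(camera, thing): "centre" ([column, row] as shares, 0 to 1, of the picture: columns of its width, rows of its height: a listed point, or the origin of a listed thing).
The state is a dict: "clock": time; "joint_pos": joint angles; "joint_vel": joint speeds; "tau": joint torques, N m; "eef_pos": TCP position; "tool_rot": TCP orientation; "ft_force": force on the tool from outside, world axes, zero at the start; "ft_torque": the same for the moment, N m; "grip_width": finger opening in m; "grasp_force": force on a finger pad.
Only numpy, scipy, OpenCV 4.12 (cv2) and the standard library are available. Lean on these libraries where they do the work, as an engineer would, in place of code of your own. Each camera call takes 0.05 s, during which the arm holds its last target. There are 200 camera calls.

## Task

Feed and set one eyelet on the eyelet setter: turn its feed wheel by the red handle one full turn clockwise (as seen facing the wheel), so that the handle comes to rest back where it started, and only then press the yellow trip paddle all the way down and let it spring back up. Leave the wax jar, the glue bottle and the hammer where they are.

Things in the scene. Friction and masses are not known exactly. Their poses are not given: they have to be found in the camera images.
- machine: the eyelet setter, green housing on a dark steel base 270 mm (x) by 250 mm (y), fixed to the bench; origin at bench level under the wheel's hub, -x is its front, towards the robot. The hub is 150 mm above the origin and the wheel faces the front and up: its axis leans 35 degrees from vertical towards the machine's -x
- lamp (a point): centre of the white lamp bar over the wheel's far edge: 34 mm (machine x) by 275 mm (y) by 26 mm high, underside 293 mm above the bench, on two thin posts 9 mm further back at y = +-125 mm. A tool pointing straight down on the handle's highest places runs into it; one leaning along the wheel's axis passes in front of it
- hub (a point): centre of the feed wheel (aluminium, spoked, 150 mm across, rim 14 mm thick), on its axis in the mid-plane of the rim; z points out of the wheel's face along its axis, x points from the hub to the handle and turns with the wheel
- handle (a point): grip point of the red handle: a round sleeve 24 mm in diameter that spins freely on its pin, standing on the wheel parallel to its axis, 65 mm from the axis, from 12 to 62 mm above the rim's mid-plane; this point lies on the sleeve's centre line 37 mm above the mid-plane
- feed (a joint): angle of the feed wheel in rad, growing clockwise as seen facing the wheel, not wrapped; at 0 the handle is at the highest point, farthest from the robot. Stays where it is left
- trip_unit: the trip unit, a dark steel block 120 x 70 x 28 mm fixed to the bench left or right of the machine; origin under its centre, -x is its front. It carries the paddle on a pivot 46 mm behind the origin and 46 mm up
- pad (a point): middle of the black rubber pad (35 x 42 mm) on top of the yellow trip paddle near its free front end, 83 mm from the pivot; the paddle is 42 mm wide and slopes up to the front by 20 degrees when up, and is level when fully down (the pad then is 28 mm lower, 54 mm above the bench)
- trip (a joint): angle of the trip paddle in rad: 0 up (sprung, returns by itself), 0.35 fully down; takes about 8 N at the pad
- wax_jar: glass jar with a blue band and dark lid, 68 mm in diameter, 60 mm high, origin under its centre; stands on the other side of the machine from the trip unit
- glue: white glue bottle with a blue cap, 52 mm in diameter, 130 mm high, origin under its centre
- hammer: hammer, 240 mm long, lying on the bench at the far left; origin at its middle, underside; lies along its x
Things that resemble listed ones, but are neither listed nor needed, are in the scene too. Of the things that look like the trip_unit, the largest one is meant.

How it is judged:
By the outcome, as a careful person would: the job done as asked, in the order asked, and still so for the second after the job is handed in, with the robot touching nothing.
It also fails if it takes over 67 s, if anything falls off the work surface, if the arm or the gripper's body presses on something with over 40 N, if the wrist force passes 120 N, or if a joint passes its speed limit or range.

## Working session

There is one attempt and no reset: what is moved stays moved. The work goes in short steps, Python scripts to look and compute and a shell command to move; the robot and the scene stay as the last step left them, time stands still between calls to the robot, and variables do not carry over. Pictures are saved under pics/ and viewed, at most 10 in all, crops included, and the job is handed in when it is done.

```bash
ls; mkdir -p pics
cat > h.py <<'E'
import numpy as np, cv2
from workcell import bot
def snap(n):
    c=bot.camera(n); return c
E
python3 - <<'E'
from h import *
import numpy as np
np.set_printoptions(precision=4,suppress=True)
out={}
for n in("scene","top"):
    c=bot.camera(n); cv2.imwrite(f"pics/{n}0.png",cv2.cvtColor(c["pixels"],cv2.COLOR_RGB2BGR))
    print(n,np.array(c["camera_matrix"]).tolist(),np.array(c["extrinsics"]).round(4).tolist())
    for t in("machine","lamp","hub","handle","trip_unit","pad","wax_jar","glue","hammer"):
        print(t,[(np.round(np.array(d["centre"])*[640,400],1).tolist(),round(d["score"],2)) for d in bot.place_of(n,t)])
print(bot.get_obs())
E
```

```text
pics
scene [[460.20920156315765, 0.0, 320.0483958043921], [0.0, 460.20920156315765, 197.4291422627606], [0.0, 0.0, 1.0]] [[-0.2533, 0.9672, -0.0198, 0.1387], [0.6248, 0.1479, -0.7667, -0.2158], [-0.7386, -0.2066, -0.6417, 1.8186], [0.0, 0.0, 0.0, 1.0]]
machine [([328.8, 252.8], 0.6)]
lamp [([321.8, 189.5], 0.59)]
hub [([326.6, 215.7], 0.72)]
handle [([305.9, 197.3], 0.71)]
trip_unit [([283.8, 209.1], 0.67), ([242.5, 208.6], 0.6), ([207.5, 210.3], 0.6), ([326.4, 213.8], 0.22)]
pad [([243.1, 184.7], 0.79), ([210.2, 188.4], 0.73), ([278.1, 194.8], 0.66)]
wax_jar [([419.4, 235.9], 0.89)]
glue [([183.2, 259.5], 0.65)]
hammer [([458.4, 252.6], 0.77)]
top [[369.34191942915163, 0.0, 322.19970791094664], [0.0, 369.34191942915163, 198.75189724731953], [0.0, 0.0, 1.0]] [[-0.0037, -1.0, -0.0059, 0.0364], [-0.9796, 0.0049, -0.201, 0.5925], [0.201, 0.0051, -0.9796, 1.0416], [0.0, 0.0, 0.0, 1.0]]
machine []
lamp [([320.9, 148.1], 0.98)]
hub [([317.9, 191.7], 0.59), ([346.3, 194.9], 0.46)]
handle [([343.5, 194.0], 0.96)]
trip_unit [([460.1, 234.8], 0.97), ([383.7, 247.7], 0.73), ([422.2, 236.1], 0.56)]
pad [([429.9, 241.9], 0.66), ([383.0, 255.5], 0.64), ([469.2, 237.6], 0.49)]
wax_jar [([240.6, 242.5], 0.97)]
glue [([447.0, 163.2], 0.96), ([319.9, 152.7], 0.2)]
hammer [([199.9, 231.6], 0.9)]
{'clock': 1.0, 'joint_pos': array([-1.156 ,  0.2406,  0.005 ,  1.3352,  0.    ,  1.5708]), 'joint_vel': array([-0.0012,  0.0006,  0.002 , -0.0006, -0.0014,  0.0001]), 'tau': array([ -0.0004, -37.2216,  25.2696,   0.0012,  -0.0001,  -0.    ]), 'eef_pos': array([ 0.2015, -0.4576,  0.25  ]), 'tool_rot': array([0.9786, 0.2059, 0.    , 0.    ]), 'ft_force': array([-0.5221,  0.1232,  0.2004]), 'ft_torque': array([ 0.0472,  0.0128, -0.043 ]), 'grasp_force': 0.0, 'grip_width': 0.08542965222898746}
```

View pics/scene0.png

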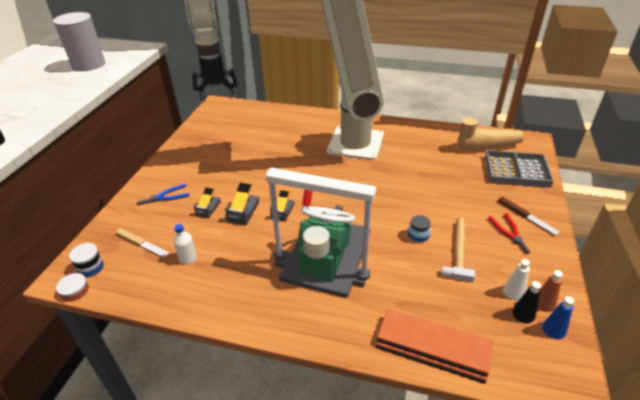

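View pics/top0.png

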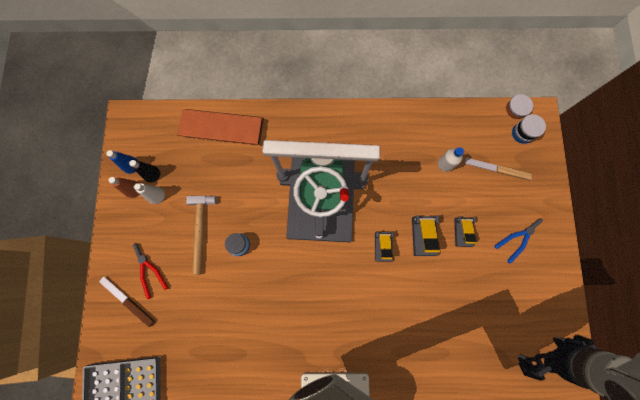

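The scene shows the machine in the middle with its lamp bar (scene 322,185; top 321,151). The red handle is at top (344,195), on the right at about 3 o'clock. There are three trip units to the right, and the middle one is largest (top 427,235; scene 243,205). Next I'll look at enlarged crops and triangulate.

Run:
```python
from h import *
a=cv2.imread("pics/top0.png")[130:270,240:480]; b=cv2.imread("pics/scene0.png")[160:300,190:390]
cv2.imwrite("pics/c1.png",cv2.resize(a,None,fx=3.3,fy=3.3,interpolation=2)); cv2.imwrite("pics/c2.png",cv2.resize(b,None,fx=4,fy=4,interpolation=2))
def P(n):
    c=bot.camera(n); return np.array(c["camera_matrix"])@np.array(c["extrinsics"])[:3]
Ps,Pt=P("scene"),P("top"); np.savez("cam.npz",s=Ps,t=Pt)
def tri(s,t):
    X=cv2.triangulatePoints(Ps,Pt,np.array(s,float).reshape(2,1),np.array(t,float).reshape(2,1)); X=X[:3,0]/X[3,0]
    q=Pt@np.r_[X,1]; return X.round(4),(q[:2]/q[2]-t).round(1)
for k,s,t in[("lamp",[321.8,189.5],[320.9,148.1]),("hub",[326.6,215.7],[317.9,191.7]),("handle",[305.9,197.3],[343.5,194]),("pad",[243.1,184.7],[429.9,241.9]),("jar",[419.4,235.9],[240.6,242.5]),("unit",[242.5,208.6],[422.2,236.1]),("glue",[183.2,259.5],[447,163.2])]: print(k,*tri(s,t))
```

```text
lamp [0.6675 0.0392 0.2956] [-1.7  0.4]
hub [0.5965 0.0389 0.1458] [ 2.3 -0.5]
handle [ 0.58   -0.0262  0.1864] [ 1.1 -0.3]
pad [ 0.4612 -0.273   0.0942] [ 1.3 -0.4]
jar [0.4679 0.2908 0.0014] [-1.7  0.2]
unit [ 0.4862 -0.2751  0.0131] [ 1.6 -0.5]
glue [ 0.7223 -0.3719 -0.0057] [ 1.  -0.4]
```

View pics/c1.png

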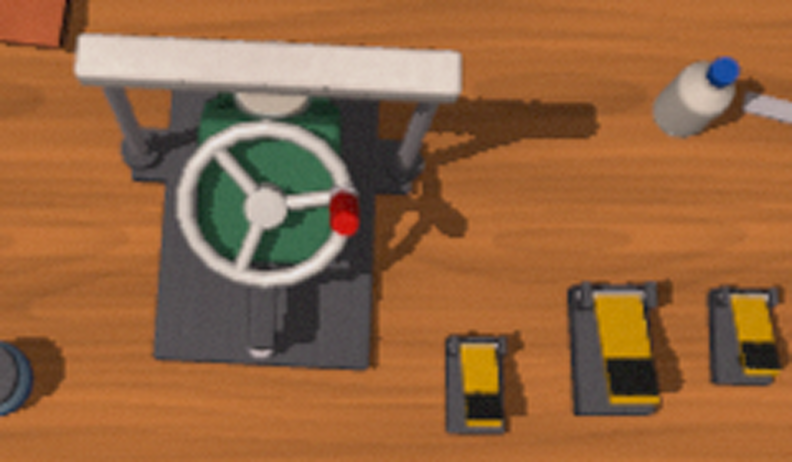

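View pics/c2.png

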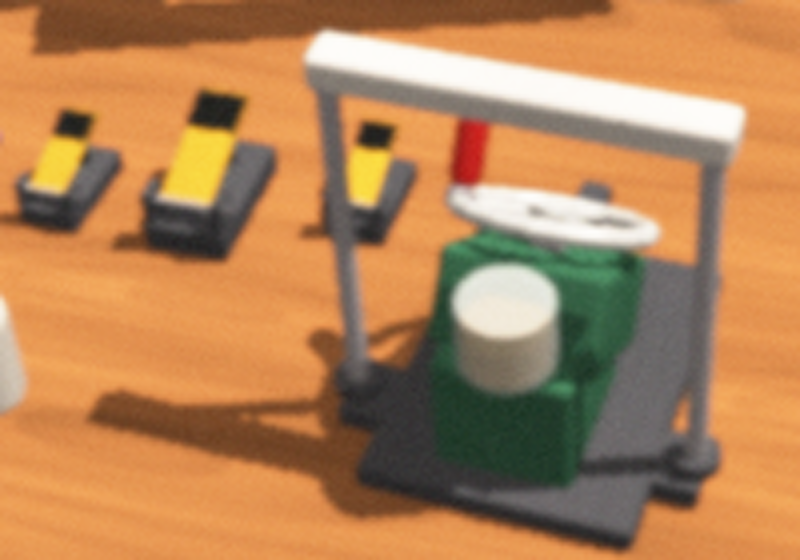

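The crops confirm this. The red handle is at top (344,195), with the bar above and beyond it, and the large trip unit's pad is at top (432,244). Next I'll fit the machine pose to the keypoints, the bar corners and the known geometry.

```bash
cat > fit.py <<'E'
import numpy as np; from scipy.optimize import least_squares
C=np.load("cam.npz")
def pr(P,X): q=P@np.r_[X,1]; return q[:2]/q[2]
n=np.array([-np.sin(.6109),0,np.cos(.6109)]);u=np.array([np.cos(.6109),0,np.sin(.6109)]);r=np.array([0,-1,0])
hub=np.array([0,0,.15])
def hp(f,h=.037): return hub+.065*(np.cos(f)*u+np.sin(f)*r)+h*n
def W(p,X): c,s=np.cos(p[2]),np.sin(p[2]); return np.array([p[0]+c*X[0]-s*X[1],p[1]+s*X[0]+c*X[1],X[2]])
if __name__=="__main__":
    S,T=C["s"],C["t"]; b=.293;t=.319;w=.017;l=.1375
    def obs(p):
        L=p[4]; f=p[3]
        return [(S,[L,0,.306],[321.8,189.5],.5),(T,[L,0,.306],[320.9,148.1],.5),(S,hub,[326.6,215.7],.5),(T,hub,[317.9,191.7],.5),(S,hp(f),[305.9,197.3],1),(T,hp(f),[343.5,194],1),
        (T,hp(f,.062),[343.9,198.0],1),(S,hp(f,.012),[306.,206],.5),
        (T,[L+w,l,t],[264.2,141.2],1),(T,[L+w,-l,t],[379.4,146.1],1),(T,[L-w,l,b],[263.3,154.8],1),(T,[L-w,-l,b],[379.4,159.4],1),
        (S,[L-w,-l,t],[270.5,167.5],1),(S,[L-w,l,t],[376,186.8],1),(S,[L+w,-l,b],[267,182.5],1),(S,[L+w,l,b],[374.5,200.8],1)]
    res=lambda p:np.concatenate([w*(pr(P,W(p,np.array(X)))-o) for P,X,o,w in obs(p)])
    s=least_squares(res,[.6,.039,0,1.5,.07],loss="soft_l1"); p=s.x
    print("machine x y yaw feed lampx",p.round(4)); print(res(p).reshape(-1,2).round(1).tolist())
    np.save("m.npy",p)
    for k,h in(("tip",.062),("grip",.037)):
        print(k,W(p,hp(p[3],h)).round(4))
    print("lamp front centre",W(p,np.array([p[4]-w,0,b])).round(4))
    for a in range(0,360,15): print(a,W(p,hp(np.radians(a),.05)).round(3).tolist())
E
python3 fit.py
```

```text
machine x y yaw feed lampx [ 0.5959  0.039  -0.0512  1.4226  0.0645]
[[-0.9, -2.7], [-0.1, 0.9], [0.8, -0.6], [1.1, -0.3], [1.4, 0.1], [0.5, 0.0], [0.3, -0.2], [-0.1, 0.1], [-1.7, -2.5], [0.3, -2.4], [-0.1, 1.2], [-1.5, 1.6], [-0.3, -0.8], [1.0, -1.2], [-1.1, 0.3], [-1.2, 1.9]]
tip [ 0.5649 -0.0238  0.2063]
grip [ 0.5792 -0.0246  0.1858]
lamp front centre [0.6433 0.0365 0.293 ]
0 [0.62, 0.038, 0.228]
15 [0.618, 0.021, 0.227]
30 [0.612, 0.006, 0.223]
45 [0.602, -0.007, 0.217]
60 [0.591, -0.017, 0.21]
75 [0.578, -0.023, 0.201]
90 [0.564, -0.024, 0.191]
105 [0.55, -0.022, 0.181]
120 [0.538, -0.014, 0.172]
135 [0.527, -0.004, 0.165]
150 [0.52, 0.01, 0.159]
165 [0.515, 0.026, 0.155]
180 [0.514, 0.043, 0.154]
195 [0.517, 0.06, 0.155]
210 [0.523, 0.075, 0.159]
225 [0.532, 0.088, 0.165]
240 [0.544, 0.098, 0.172]
255 [0.557, 0.104, 0.181]
270 [0.571, 0.105, 0.191]
285 [0.584, 0.102, 0.201]
300 [0.597, 0.095, 0.21]
315 [0.607, 0.084, 0.217]
330 [0.615, 0.071, 0.223]
345 [0.619, 0.055, 0.227]
```

```bash
python3 -m creep '[0.02,0.03,0.03,0.12,0.085, 0.04,0.06,0.06,0.24,0.085, 0.06,0.09,0.08,0.36,0.085, 0.08,0.12,0.08,0.48,0.085, 0.10,0.15,0.08,0.6,0.085, 0.12,0.18,0.08,0.72,0.085, 0.14,0.21,0.08,0.84,0.085, 0.16,0.24,0.08,0.96,0.085, 0.17,0.26,0.08,1.08,0.085, 0.18,0.28,0.08,1.2,0.085]'; python3 -c "
from h import *
o=bot.get_obs();print(o['joint_pos'],o['eef_pos'],o['tool_rot'])"
```

```text
clock: 1.93
eef_pos: [0.3822, -0.1759, 0.3301]
tool_rot: [0.689, 0.725, 0.0, 0.0]
ft_force: [0.1, 0.1, -0.9]
grip_width: 0.0849
grasp_force: 0.0
[-4.31302892e-01  5.98209331e-02 -3.50452824e-03  1.50709111e+00
  1.43473543e-05  1.08787035e+00] [ 0.38222975 -0.17589721  0.33013258] [6.88621740e-01 7.25120723e-01 6.80114259e-05 1.77426769e-04]
```

```bash
python3 -m creep '[0.018,0.015,0,0.12,0.085, 0.036,0.03,0,0.24,0.085, 0.055,0.045,0,0.36,0.085, 0.074,0.06,0,0.48,0.085, 0.092,0.075,0,0.6,0.085, 0.11,0.09,0,0.72,0.085, 0.13,0.106,0,0.84,0.085, 0.15,0.122,0,0.96,0.085, 0.17,0.138,0,1.08,0.085, 0.186,0.152,0,1.2,0.085]'; python3 -m creep '[0,0,-0.02,0.12,0.085, 0,0,-0.04,0.24,0.085, 0,0,-0.06,0.276,0.085, 0,0,-0.08,0.276,0.085, 0,0,-0.08,0.276,0.085]'
python3 - <<'E'
from h import *
c=bot.camera("top");im=cv2.cvtColor(c["pixels"],cv2.COLOR_RGB2BGR)[130:270,240:440]
c=bot.camera("scene");jm=cv2.cvtColor(c["pixels"],cv2.COLOR_RGB2BGR)[140:280,220:420]
cv2.imwrite("pics/g1.png",cv2.resize(np.vstack([im,jm]),None,fx=2.1,fy=2.1))
E
```

```text
clock: 2.77
eef_pos: [0.5687, -0.0244, 0.3297]
tool_rot: [0.159, 0.987, 0.0, 0.0]
ft_force: [0.3, -0.0, 0.5]
grip_width: 0.0849
grasp_force: 0.0
clock: 3.18
eef_pos: [0.5651, -0.0254, 0.2454]
tool_rot: [0.025, 1.0, 0.0, -0.004]
ft_force: [-0.1, 0.3, -0.4]
grip_width: 0.085
grasp_force: 0.0
```

View pics/g1.png

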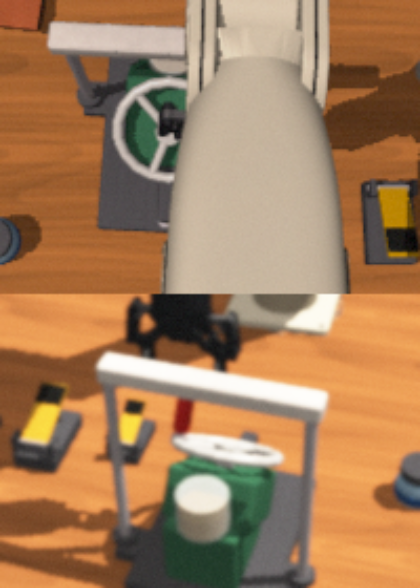

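The scene view shows the open fingers straddling the red handle, which is at crop (184,415) between fingers at 140 and 230. I'll descend and close.

```bash
python3 -m creep '[0,0,-0.015,0,0.085, 0,0,-0.03,0,0.085, 0,0,-0.045,0,0.085, 0,0,-0.052,0,0.085, 0,0,-0.052,0,0.085]'; python3 -m creep '[0,0,0,0,0.05, 0,0,0,0,0.03, 0,0,0,0,0.02, 0,0,0,0,0.01, 0,0,0,0,0.01, 0,0,0,0,0.01,0,0,0,0,0.01]';  python3 -c "
from h import *
o=bot.get_obs();print(o['joint_pos'],o['eef_pos'],o['tool_rot'],o['ft_force'],o['grip_width'])
from fit import *
p=np.load('m.npy')
f0=p[3]; a=W(p,hp(f0,.05))
for d in range(0,250,12): print(d,(W(p,hp(f0+np.radians(d),.05))-a).round(3).tolist())
"
```

```text
clock: 3.7
eef_pos: [0.5673, -0.0257, 0.1978]
tool_rot: [0.026, 1.0, 0.0, -0.001]
ft_force: [-0.2, 1.5, -1.0]
grip_width: 0.0845
grasp_force: 0.0
clock: 4.28
eef_pos: [0.5675, -0.025, 0.1988]
tool_rot: [0.025, 1.0, 0.001, 0.0]
ft_force: [-2.6, 2.0, 4.6]
grip_width: 0.0221
grasp_force: 58.8
[-4.45920561e-02  4.00086980e-01  9.46109926e-02  1.26476567e+00
  1.08298317e-03  5.74688604e-03] [ 0.56748863 -0.02501353  0.1987601 ] [2.51666589e-02 9.99683084e-01 5.36003142e-04 2.87801294e-04] [-2.62034054  1.95815916  4.6214371 ] 0.022093919045770273
0 [0.0, 0.0, 0.0]
12 [-0.011, -0.0, -0.008]
24 [-0.022, 0.003, -0.015]
36 [-0.032, 0.008, -0.023]
48 [-0.041, 0.016, -0.029]
60 [-0.048, 0.026, -0.035]
72 [-0.054, 0.038, -0.039]
84 [-0.057, 0.051, -0.042]
96 [-0.058, 0.065, -0.043]
108 [-0.056, 0.078, -0.042]
120 [-0.053, 0.091, -0.04]
132 [-0.047, 0.103, -0.037]
144 [-0.039, 0.113, -0.032]
156 [-0.03, 0.121, -0.026]
168 [-0.02, 0.126, -0.019]
180 [-0.009, 0.129, -0.011]
192 [0.002, 0.129, -0.003]
204 [0.013, 0.126, 0.004]
216 [0.023, 0.121, 0.012]
228 [0.032, 0.113, 0.018]
240 [0.039, 0.103, 0.024]
```

```bash
python3 -m creep '[-0.005,0,-0.004,0,0.01, -0.011,0,-0.008,0,0.01, -0.016,0.0015,-0.0115,0,0.01, -0.022,0.003,-0.015,0,0.01, -0.027,0.0055,-0.019,0,0.01, -0.032,0.008,-0.023,0,0.01, -0.0365,0.012,-0.026,0,0.01, -0.041,0.016,-0.029,0,0.01]'
```

```text
clock: 4.95
eef_pos: [0.5256, -0.0102, 0.1689]
tool_rot: [0.026, 1.0, -0.001, -0.0]
ft_force: [-3.3, -1.9, 3.4]
grip_width: 0.0221
grasp_force: 58.9
```

```bash
python3 -m creep '[-0.004,0.005,-0.003,0,0.01, -0.007,0.010,-0.006,0,0.01, -0.0105,0.016,-0.008,0,0.01, -0.013,0.022,-0.010,0,0.01, -0.015,0.0285,-0.0117,0,0.01, -0.016,0.035,-0.013,0,0.01, -0.0168,0.042,-0.0137,0,0.01, -0.017,0.049,-0.014,0,0.01, -0.015,0.062,-0.013,0,0.01, -0.012,0.075,-0.011,0,0.01]'
```

```text
clock: 5.78
eef_pos: [0.5127, 0.0658, 0.1569]
tool_rot: [0.026, 1.0, -0.0, -0.002]
ft_force: [-2.1, -2.4, 3.7]
grip_width: 0.0221
grasp_force: 59.0
```

```bash
python3 -m creep '[0.003,0.006,0.0015,0,0.01, 0.006,0.012,0.003,0,0.01, 0.010,0.017,0.0055,0,0.01, 0.014,0.022,0.008,0,0.01, 0.023,0.030,0.014,0,0.01, 0.033,0.035,0.021,0,0.01, 0.044,0.038,0.029,0,0.01, 0.044,0.038,0.029,0,0.01]'; python3 -c "
from h import *
print(bot.get_obs()['joint_pos'])"
```

```text
clock: 6.45
eef_pos: [0.5605, 0.1043, 0.1887]
tool_rot: [0.025, 1.0, 0.0, 0.002]
ft_force: [-4.3, -0.9, 8.4]
grip_width: 0.0221
grasp_force: 59.7
[ 1.84170336e-01  4.08195242e-01  8.01080086e-02  1.23950687e+00
 -3.97675085e-04  2.34230633e-01]
```

```bash
python3 -m creep '[0.011,0,0.008,0,0.01, 0.022,-0.003,0.015,0,0.01, 0.027,-0.0055,0.019,0,0.01, 0.032,-0.008,0.023,0,0.01, 0.0365,-0.012,0.026,0,0.01, 0.040,-0.015,0.0283,0,0.01, 0.040,-0.015,0.0283,0,0.01]'
```

```text
clock: 7.03
eef_pos: [0.5975, 0.0878, 0.2152]
tool_rot: [0.026, 1.0, -0.001, -0.002]
ft_force: [-7.6, -4.5, 7.0]
grip_width: 0.0219
grasp_force: 60.9
```

```bash
python3 -m creep '[0,0,0,0,0.085, 0,0,0,0,0.085, 0,0,0,0,0.085, -0.002,0,0.02,0,0.085, -0.01,0,0.055,0,0.085, -0.03,0.01,0.075,0,0.085, -0.05,0.02,0.075,0,0.085, -0.05,0.03,0.075,0,0.085]'
python3 - <<'E'
from h import *
from fit import *
p=np.load('m.npy'); np.set_printoptions(precision=4,suppress=True)
for n in("scene","top"):
    bot.camera(n); print(n,[(np.round(np.array(d["centre"])*[640,400],1).tolist(),round(d["score"],2)) for d in bot.place_of(n,"handle")[:2]])
for d in (220,225,230):print(d,[pr(C[k],W(p,hp(p[3]+np.radians(d)))).round(1) for k in "st"])
o=bot.get_obs();print(o['eef_pos'],o['joint_pos'])
for f in list(range(300,360,10))+list(range(0,61,10)):
    a=hp(np.radians(f),.04); print(f,W(p,a).round(3),"tool",W(p,a+[-.05,.023,-.003]).round(4))
E
```

```text
clock: 7.7
eef_pos: [0.547, 0.1193, 0.2927]
tool_rot: [0.025, 1.0, 0.001, 0.001]
ft_force: [-1.3, 0.5, -0.2]
grip_width: 0.0849
grasp_force: 0.0
scene [([344.1, 205.2], 0.93)]
top [([302.6, 182.2], 0.78)]
220 [array([347.2, 206.1]), array([298.9, 183.4])]
225 [array([345.7, 206.1]), array([300.1, 181.8])]
230 [array([344.1, 205.9]), array([301.5, 180.3])]
[0.5489 0.1188 0.2897] [ 0.2132  0.3544  0.2637  1.4803 -0.0002  0.263 ]
300 [0.602 0.095 0.201] tool [0.5537 0.1205 0.1984]
310 [0.61  0.088 0.207] tool [0.5609 0.1136 0.2037]
320 [0.616 0.08  0.211] tool [0.5671 0.1053 0.2083]
330 [0.621 0.07  0.215] tool [0.5719 0.0958 0.2121]
340 [0.624 0.06  0.218] tool [0.5753 0.0853 0.2148]
350 [0.626 0.049 0.219] tool [0.5772 0.0742 0.2165]
0 [0.626 0.037 0.22 ] tool [0.5774 0.0629 0.217 ]
10 [0.625 0.026 0.219] tool [0.576  0.0517 0.2165]
20 [0.622 0.015 0.218] tool [0.573  0.0409 0.2148]
30 [0.617 0.005 0.215] tool [0.5686 0.0308 0.2121]
40 [ 0.612 -0.004  0.211] tool [0.5628 0.0218 0.2083]
50 [ 0.605 -0.011  0.207] tool [0.5558 0.0142 0.2037]
60 [ 0.597 -0.017  0.201] tool [0.5479 0.0081 0.1984]
```

```bash
python3 -m creep '[0,0.004,0,-0.12,0.085, 0,0.008,0,-0.24,0.085, 0,0.012,0,-0.36,0.085, 0,0.016,0,-0.48,0.085, 0,0.02,0,-0.6,0.085, 0,0.02,0,-0.72,0.085, 0,0.02,0,-0.84,0.085, 0,0.02,0,-0.96,0.085, 0,0.02,0,-1.08,0.085, 0,0.02,0,-1.2,0.085]'; python3 -m creep '[0.004,0,0,-0.12,0.085, 0.008,0,0,-0.24,0.085, 0.01,0,0,-0.36,0.085, 0.01,0,-0.03,-0.371,0.085, 0.01,0,-0.06,-0.371,0.085, 0.01,0,-0.083,-0.371,0.085,0.01,0,-0.083,-0.371,0.085]'
python3 - <<'E'
from h import *
c=bot.camera("scene");jm=cv2.cvtColor(c["pixels"],cv2.COLOR_RGB2BGR)[140:260,260:420]
cv2.imwrite("pics/g2.png",cv2.resize(jm,None,fx=4,fy=4,interpolation=2)); o=bot.get_obs();print(o['eef_pos'],o['tool_rot'],o['ft_force'])
E
```

```text
clock: 8.73
eef_pos: [0.5492, 0.1378, 0.2891]
tool_rot: [0.588, 0.809, -0.001, -0.0]
ft_force: [0.2, 0.1, 0.4]
grip_width: 0.0852
grasp_force: 0.0
clock: 9.32
eef_pos: [0.5557, 0.137, 0.2006]
tool_rot: [0.725, 0.689, -0.005, -0.003]
ft_force: [-1.8, 0.2, -1.0]
grip_width: 0.0848
grasp_force: 0.0
[0.55694748 0.13736256 0.20360935] [ 0.72517638  0.68855196 -0.00343639 -0.00190113] [0.18697441 0.68768813 0.63510499]
```

View pics/g2.png

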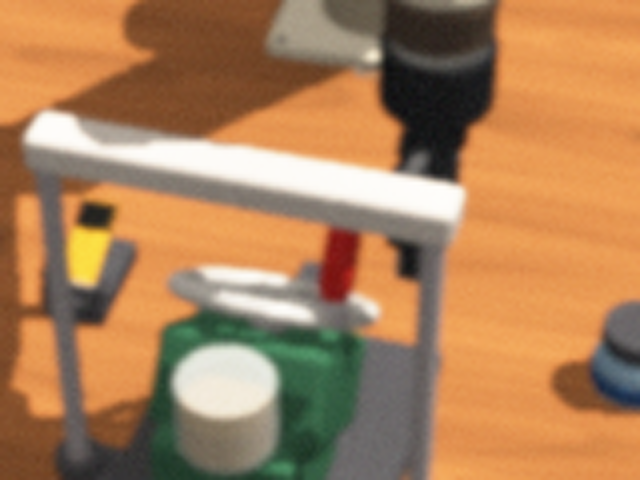

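The fingertip, at crop (410,275), sits beside the red sleeve at (340,265), on its +y side and at overlapping height. Now I'll push the handle over the top.

```bash
python3 -m creep '[0.003,-0.010,0,0,0.085, 0.003,-0.020,0,0,0.085, 0.006,-0.026,0.002,0,0.085, 0.010,-0.032,0.005,0,0.085, 0.0125,-0.037,0.007,0,0.085, 0.015,-0.042,0.0085,0,0.085, 0.0165,-0.047,0.010,0,0.085, 0.018,-0.052,0.011,0,0.085]'
python3 - <<'E'
from h import *
from fit import *
p=np.load('m.npy')
for n in("scene","top"):
    bot.camera(n); print(n,[(np.round(np.array(d["centre"])*[640,400],1).tolist(),round(d["score"],2)) for d in bot.place_of(n,"handle")[:2]])
for d in (310,320,330,340,350):print(d,[pr(C[k],W(p,hp(np.radians(d)))).round(1) for k in "st"])
E
```

```text
clock: 10.03
eef_pos: [0.5748, 0.0866, 0.2183]
tool_rot: [0.725, 0.689, -0.001, -0.002]
ft_force: [-9.7, 6.6, 1.2]
grip_width: 0.0849
grasp_force: 1.2
scene [([332.8, 204.6], 0.74)]
top [([310.8, 175.9], 0.73)]
310 [array([344.6, 206. ]), array([301.1, 180.7])]
320 [array([341. , 205.7]), array([304.2, 178. ])]
330 [array([337.1, 205.2]), array([307.8, 175.8])]
340 [array([332.9, 204.7]), array([311.8, 174.2])]
350 [array([328.6, 204. ]), array([316. , 173.3])]
```

```bash
python3 -m creep '[0.002,-0.011,0,0,0.085, 0.0025,-0.0225,0,0,0.085, 0.001,-0.0337,-0.001,0,0.085, -0.002,-0.0445,-0.002,0,0.085, -0.0065,-0.0546,-0.004,0,0.085, -0.009,-0.059,-0.006,0,0.085, -0.012,-0.0636,-0.008,0,0.085, -0.0155,-0.0675,-0.010,0,0.085, -0.019,-0.071,-0.012,0,0.085,-0.022,-0.075,-0.014,0,0.085]'
python3 - <<'E'
from h import *
from fit import *
p=np.load('m.npy')
for n in("scene","top"):
    bot.camera(n); print(n,[(np.round(np.array(d["centre"])*[640,400],1).tolist(),round(d["score"],2)) for d in bot.place_of(n,"handle")[:2]])
for d in (30,40,50,60,70):print(d,[pr(C[k],W(p,hp(np.radians(d)))).round(1) for k in "st"])
E
```

```text
clock: 11.07
eef_pos: [0.5543, 0.0114, 0.204]
tool_rot: [0.725, 0.689, 0.0, -0.0]
ft_force: [0.6, 3.2, -0.9]
grip_width: 0.0853
grasp_force: 1.3
scene [([307.9, 200.9], 0.86)]
top []
30 [array([313.6, 200.7]), array([332.8, 176.9])]
40 [array([310.9, 199.9]), array([336.3, 179.4])]
50 [array([308.9, 199.2]), array([339.2, 182.4])]
60 [array([307.6, 198.5]), array([341.5, 185.8])]
70 [array([307.1, 197.9]), array([343.1, 189.6])]
```

```bash
python3 -m creep '[0,0.015,0,0,0.085, 0,0.02,0.03,0,0.085, -0.01,0.02,0.06,0,0.085, -0.03,0.02,0.088,0.1,0.085, -0.05,0.02,0.088,0.22,0.085, -0.05,0.02,0.088,0.34,0.085, -0.05,0.02,0.088,0.46,0.085, -0.05,0.02,0.088,0.58,0.085, -0.05,0.02,0.088,0.7,0.085, -0.05,0.02,0.088,0.82,0.085]'; python3 -m creep '[0,0,0,0.12,0.085, 0,0,0,0.24,0.085, 0,0,0,0.36,0.085, 0,0,0,0.48,0.085, 0,0,0,0.6,0.085, 0,0,0,0.72,0.085, 0,0,0,0.751,0.085, 0,0,0,0.751,0.085]'
python3 - <<'E'
from h import *
from fit import *
p=np.load('m.npy')
for n in("scene","top"):
    bot.camera(n); print(n,[(np.round(np.array(d["centre"])*[640,400],1).tolist(),round(d["score"],2)) for d in bot.place_of(n,"handle")[:2]])
for d in (48,52,56,60): print(d,W(p,hp(np.radians(d),.05)).round(4))
o=bot.get_obs();print(o['eef_pos'],o['tool_rot'])
E
```

```text
clock: 12.1
eef_pos: [0.5046, 0.0313, 0.2927]
tool_rot: [0.388, 0.922, -0.0, 0.0]
ft_force: [-0.2, 0.1, -0.1]
grip_width: 0.0853
grasp_force: 0.0
clock: 12.77
eef_pos: [0.5047, 0.0313, 0.2925]
tool_rot: [0.025, 1.0, -0.0, 0.0]
ft_force: [-0.6, -0.0, 0.3]
grip_width: 0.085
grasp_force: 0.0
scene [([310.0, 200.3], 0.76)]
top []
48 [ 0.6003 -0.0096  0.2159]
52 [ 0.5974 -0.0124  0.2139]
56 [ 0.5942 -0.0149  0.2118]
60 [ 0.5909 -0.0172  0.2096]
[0.50453659 0.03137989 0.29238243] [ 2.57507903e-02  9.99668386e-01 -1.06885153e-04  5.48173516e-05]
```

```bash
python3 -m creep '[0.03,-0.015,0,0,0.085, 0.06,-0.03,0,0,0.085, 0.0875,-0.045,0,0,0.085, 0.0875,-0.045,-0.02,0,0.085, 0.0875,-0.045,-0.045,0,0.085, 0.0875,-0.045,-0.065,0,0.085, 0.0875,-0.045,-0.076,0,0.085, 0.0875,-0.045,-0.076,0,0.085]'
python3 - <<'E'
from h import *
c=bot.camera("scene");jm=cv2.cvtColor(c["pixels"],cv2.COLOR_RGB2BGR)[140:260,240:400]
cv2.imwrite("pics/g3.png",cv2.resize(jm,None,fx=4,fy=4,interpolation=2)); o=bot.get_obs();print(o['eef_pos'],o['tool_rot'],o['ft_force'])
E
```

```text
clock: 13.63
eef_pos: [0.5901, -0.0137, 0.2127]
tool_rot: [0.026, 1.0, -0.0, -0.003]
ft_force: [0.2, 0.5, -0.3]
grip_width: 0.0847
grasp_force: 0.0
[ 0.5910278  -0.01365265  0.2146804 ] [ 2.56521374e-02  9.99669160e-01 -6.87957499e-05 -1.87976824e-03] [0.02026648 0.10884091 0.59835343]
```

View pics/g3.png

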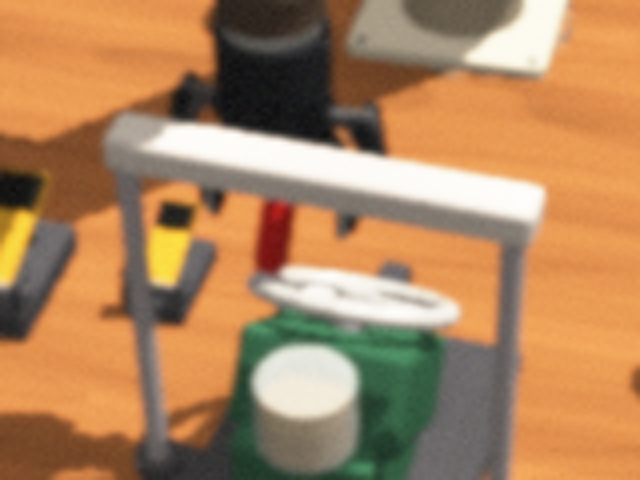

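The fingers, at crop (210,200) and (347,225), straddle the sleeve at (277,235). I'll close on it.

```bash
python3 -m creep '[0,0,0,0,0.05, 0,0,0,0,0.03, 0,0,0,0,0.02, 0,0,0,0,0.01, 0,0,0,0,0.01, 0,0,0,0,0.01,0,0,0,0,0.01]';  python3 -c "
from h import *
from fit import *
p=np.load('m.npy');o=bot.get_obs();print(o['eef_pos'])
print([(f,(W(p,hp(p[3],.05))-W(p,hp(np.radians(f),.05))).round(4).tolist()) for f in (50,52,54,56)])"
```

```text
clock: 14.27
eef_pos: [0.5921, -0.0142, 0.2174]
tool_rot: [0.026, 1.0, -0.001, 0.001]
ft_force: [-2.0, -2.4, 4.7]
grip_width: 0.0221
grasp_force: 59.1
[ 0.59212281 -0.01418001  0.21737967]
[(50, [-0.0271, -0.0131, -0.0185]), (52, [-0.0256, -0.0118, -0.0175]), (54, [-0.024, -0.0105, -0.0164]), (56, [-0.0224, -0.0093, -0.0153])]
```

```bash
python3 -m creep '[-0.0055,-0.0035,-0.004,0,0.01, -0.0115,-0.0067,-0.008,0,0.01, -0.018,-0.009,-0.0125,0,0.01, -0.0246,-0.0108,-0.0172,0,0.01, -0.0246,-0.0108,-0.0172,0,0.01, -0.0246,-0.0108,-0.0172,0,0.01]'; python3 -m creep '[0,0,0,0,0.085, 0,0,0,0,0.085, 0,0,0,0,0.085, -0.002,0,0.02,0,0.085, -0.004,0,0.05,0,0.085, -0.03,0,0.09,0,0.085, -0.06,-0.03,0.1,0,0.085, -0.085,-0.06,0.1,0,0.085, -0.1,-0.1,0.1,0,0.085, -0.1,-0.14,0.1,0,0.085]'
python3 - <<'E'
from h import *
for n in("scene","top"):
    bot.camera(n); print(n,[(np.round(np.array(d["centre"])*[640,400],1).tolist(),round(d["score"],2)) for d in bot.place_of(n,"handle")[:2]])
    c=bot.camera(n);cv2.imwrite(f"pics/{n}5.png",cv2.cvtColor(c["pixels"],cv2.COLOR_RGB2BGR))
    a=cv2.imread(f"pics/{n}0.png").astype(int);b=cv2.imread(f"pics/{n}5.png").astype(int)
    for im in(a,b):
        m=(im[:,:,2]>90)&(im[:,:,1]<40)&(im[:,:,0]<45);m=m[170:230,290:370];y,x=np.nonzero(m);print(n,len(x),x.mean()+290,y.mean()+170)
E
```

```text
clock: 14.77
eef_pos: [0.5659, -0.0253, 0.1994]
tool_rot: [0.026, 1.0, -0.001, -0.001]
ft_force: [-5.4, -3.5, 7.4]
grip_width: 0.022
grasp_force: 59.9
clock: 15.6
eef_pos: [0.4655, -0.1626, 0.3006]
tool_rot: [0.024, 1.0, 0.0, 0.001]
ft_force: [0.8, -0.6, -0.2]
grip_width: 0.085
grasp_force: 0.0
scene [([308.2, 198.0], 0.91)]
scene 65 306.5076923076923 197.81538461538463
scene 58 306.7241379310345 198.0344827586207
top [([345.6, 198.2], 0.86)]
top 89 343.8426966292135 194.67415730337078
top 87 343.9310344827586 196.5632183908046
```

Run:
```python
from h import *
from fit import *
p=np.load('m.npy')
for d in (0,2,4,6): print(d,[np.mean([pr(C[k],W(p,hp(p[3]+np.radians(d),h))) for h in np.linspace(.015,.062,8)],0).round(2) for k in "st"])
a=cv2.imread("pics/top0.png")[175:215,320:365];b=cv2.imread("pics/top5.png")[175:215,320:365]
cv2.imwrite("pics/cmp.png",cv2.resize(np.hstack([a,b]),None,fx=8,fy=8,interpolation=2))
for k in "05":
  x=[]
  im=cv2.imread(f"pics/top{k}.png").astype(float); g=np.clip(im[:,:,2]-2*im[:,:,1]-20,0,None)[175:215,330:360]
  yy,xx=np.mgrid[175:215,330:360]; print((g*xx).sum()/g.sum(),(g*yy).sum()/g.sum(),g.sum())
print(bot.get_obs()['eef_pos'])
```

```text
0 [array([307.35, 196.9 ]), array([344.03, 194.3 ])]
2 [array([307.48, 196.83]), array([344.09, 195.09])]
4 [array([307.64, 196.76]), array([344.13, 195.88])]
6 [array([307.82, 196.7 ]), array([344.13, 196.67])]
343.82723004694833 195.2917840375587 8520.0
344.0561557788945 197.0604271356784 7960.0
[ 0.46782988 -0.16203888  0.29883107]
```

View pics/cmp.png

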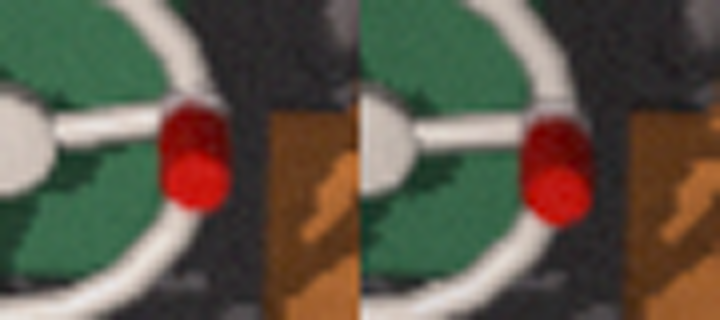

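The handle is 1.8 px lower than at the start (top row 197.1 against 195.3), about 4.5° too far. I'll regrip it and nudge it back.

```bash
python3 -m creep '[0,0.04,0,0,0.085, 0.015,0.08,0,0,0.085, 0.04,0.11,0,0,0.085, 0.07,0.14,0,0,0.085, 0.096,0.14,-0.02,0,0.085, 0.098,0.14,-0.05,0,0.085, 0.098,0.14,-0.08,0,0.085, 0.0985,0.14,-0.1,0,0.085, 0.0985,0.14,-0.1,0,0.085, 0.0985,0.14,-0.1,0,0.085]'; python3 -m creep '[0,0,0,0,0.03, 0,0,0,0,0.01, 0,0,0,0,0.01, 0,0,0,0,0.01, 0,0,0,0,0.01, 0,0,0,0,0.01, 0.002,0,0.0015,0,0.01, 0.0042,0,0.003,0,0.01, 0.0042,0,0.003,0,0.01, 0.0042,0,0.003,0,0.01]';python3 -m creep '[0,0,0,0,0.085, 0,0,0,0,0.085, 0,0,0,0,0.085, -0.002,0,0.02,0,0.085, -0.004,0,0.05,0,0.085, -0.03,0,0.09,0,0.085, -0.06,-0.03,0.1,0,0.085, -0.085,-0.06,0.1,0,0.085, -0.1,-0.1,0.1,0,0.085, -0.1,-0.14,0.1,0,0.085]'
cat > chk.py <<'E'
from h import *
c=bot.camera("top");im=cv2.cvtColor(c["pixels"],cv2.COLOR_RGB2BGR);cv2.imwrite("pics/topx.png",im);im=im.astype(float)
g=np.clip(im[:,:,2]-2*im[:,:,1]-20,0,None)[175:215,330:360]
yy,xx=np.mgrid[175:215,330:360]; print((g*xx).sum()/g.sum(),(g*yy).sum()/g.sum(),g.sum());print(bot.get_obs()['eef_pos'])
E
python3 chk.py
```

```text
clock: 16.73
eef_pos: [0.5652, -0.021, 0.198]
tool_rot: [0.024, 1.0, 0.0, -0.002]
ft_force: [0.7, -0.8, 1.5]
grip_width: 0.0848
grasp_force: 0.0
clock: 17.57
eef_pos: [0.5696, -0.0247, 0.2032]
tool_rot: [0.026, 1.0, -0.002, -0.0]
ft_force: [-2.7, -4.5, 3.6]
grip_width: 0.0223
grasp_force: 58.9
clock: 18.4
eef_pos: [0.4679, -0.1609, 0.3038]
tool_rot: [0.024, 1.0, 0.0, 0.001]
ft_force: [1.2, 0.5, 0.3]
grip_width: 0.0853
grasp_force: 0.0
343.87647501883004 195.33919156414763 7966.0
[ 0.46860501 -0.16893981  0.30304529]
```

Run:
```python
from h import *
C=np.load("cam.npz")
def atz(P,px,z):
    A=np.array([[P[0,0]-px[0]*P[2,0],P[0,1]-px[0]*P[2,1]],[P[1,0]-px[1]*P[2,0],P[1,1]-px[1]*P[2,1]]])
    b=-np.array([P[0,2]*z+P[0,3]-px[0]*(P[2,2]*z+P[2,3]),P[1,2]*z+P[1,3]-px[1]*(P[2,2]*z+P[2,3])]); return np.linalg.solve(A,b).round(4)
for z in(.082,.09): print(z,[atz(C["t"],q,z) for q in([429.9,241.9],[431.8,244.5])],[atz(C["s"],q,z) for q in([243.1,184.7],[244.5,187])])
# paddle axis: top-view front edge mid vs rear hinge mid
print(atz(C["t"],[240+636/3.3,130+402/3.3],.088),atz(C["t"],[240+613/3.3,130+290/3.3],.05))
print(cv2.triangulatePoints(C["s"],C["t"],np.array([[244.5],[187.]]),np.array([[431.8],[244.5]])).T/1)
```

```text
0.082 [array([ 0.4611, -0.2728]), array([ 0.4537, -0.2777])] [array([ 0.4469, -0.2831]), array([ 0.457 , -0.2741])]
0.09 [array([ 0.4604, -0.2705]), array([ 0.4531, -0.2754])] [array([ 0.4561, -0.2782]), array([ 0.4662, -0.2694])]
[ 0.4327 -0.2773] [ 0.5351 -0.274 ]
[[ 0.39946934 -0.24405108  0.06957503  0.88092147]]
```

```bash
python3 -m creep '[-0.005,-0.035,0,0,0, -0.01,-0.07,0,0,0, -0.0145,-0.108,-0.02,0,0, -0.0145,-0.108,-0.06,0,0, -0.0145,-0.108,-0.1,0,0, -0.0145,-0.108,-0.14,0,0, -0.0145,-0.108,-0.17,0,0, -0.0145,-0.108,-0.18,0,0, -0.0145,-0.108,-0.18,0,0]'
python3 - <<'E'
from h import *
print(bot.get_obs()['eef_pos'])
im=cv2.cvtColor(bot.camera("scene")["pixels"],cv2.COLOR_RGB2BGR)[140:240,180:300]
cv2.imwrite("pics/p1.png",cv2.resize(im,None,fx=4,fy=4,interpolation=2))
E
```

```text
clock: 19.2
eef_pos: [0.4539, -0.2676, 0.1192]
tool_rot: [0.025, 1.0, 0.002, -0.003]
ft_force: [-0.2, 0.1, 0.9]
grip_width: 0.0003
grasp_force: 0.0
[ 0.45391837 -0.26761636  0.11915099]
```

View pics/p1.png

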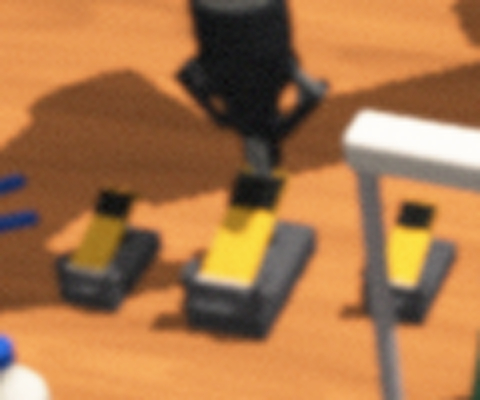

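The closed fingertip, at crop (262,168), is just above the large unit's pad, centred at (258,190). I'll shift 9 mm in y and press.

```bash
python3 -m creep '[0,-0.009,0,0,0, 0,-0.009,-0.01,0,0, 0,-0.009,-0.02,0,0, 0,-0.009,-0.03,0,0, 0,-0.009,-0.037,0,0, 0,-0.009,-0.043,0,0, 0,-0.009,-0.043,0,0]'
```

```text
clock: 19.83
eef_pos: [0.4546, -0.2786, 0.0783]
tool_rot: [0.026, 1.0, -0.001, -0.001]
ft_force: [-3.8, -2.0, 6.7]
grip_width: -0.0003
grasp_force: 3.5
```

```bash
python3 -m creep '[0,0,-0.003,0,0, 0,0,-0.005,0,0, 0,0,-0.005,0,0]'; python3 -m creep '[0,0,-0.002,0,0, 0,0,-0.004,0,0, 0,0,-0.004,0,0, 0,0,-0.004,0,0]'
```

```text
clock: 20.08
eef_pos: [0.4545, -0.2786, 0.0741]
tool_rot: [0.026, 1.0, -0.001, -0.001]
ft_force: [-4.5, -1.3, 8.6]
grip_width: -0.0001
grasp_force: 3.9
clock: 20.42
eef_pos: [0.4545, -0.2786, 0.0724]
tool_rot: [0.026, 1.0, -0.001, -0.001]
ft_force: [-9.3, 1.3, 20.8]
grip_width: 0.0001
grasp_force: 10.0
```

```bash
python3 -m creep '[0,0,-0.002,0,0, 0,0,-0.002,0,0]'; python3 -m creep '[0,0,0.01,0,0, 0,0,0.025,0,0, 0,0,0.05,0,0, 0,0,0.09,0,0, 0,0,0.13,0,0, -0.03,0,0.17,0,0, -0.06,-0.02,0.2,0,0, -0.1,-0.05,0.2,0,0, -0.12,-0.06,0.2,0,0, -0.12,-0.06,0.2,0,0]'; python3 chk.py
python3 - <<'E'
from h import *
a=cv2.imread("pics/topx.png");b=cv2.cvtColor(bot.camera("scene")["pixels"],cv2.COLOR_RGB2BGR)
cv2.imwrite("pics/fin.png",np.vstack([a[90:290,80:560],b[140:320,90:570]]))
E
```

```text
clock: 20.58
eef_pos: [0.4545, -0.2786, 0.0721]
tool_rot: [0.026, 1.0, -0.001, -0.0]
ft_force: [-12.0, 2.7, 30.0]
grip_width: 0.0001
grasp_force: 15.2
clock: 21.42
eef_pos: [0.3312, -0.3408, 0.2692]
tool_rot: [0.029, 1.0, -0.001, -0.0]
ft_force: [0.7, -0.4, 0.1]
grip_width: 0.0001
grasp_force: 0.0
343.86830713146503 195.2805878332194 8778.0
[ 0.33338287 -0.33943275  0.26845085]
```

View pics/fin.png

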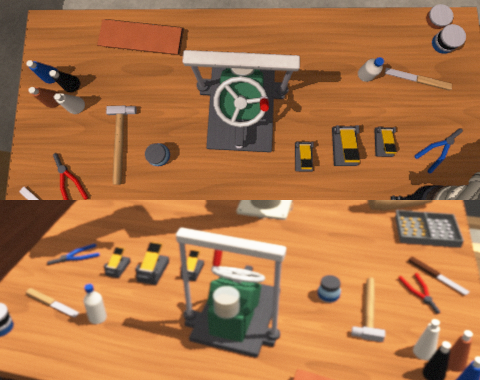

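The handle is back at its start (crop 265,105), the paddle has sprung up (350,150), and the jar, glue and hammer haven't moved.

```bash
python3 -c "
from workcell import bot
print(bot.job_done())"
```

```text
the job is handed in; nothing more can be done
None
```

The job is handed in: the feed wheel made one full clockwise turn (about 4.5° of overshoot nudged back, so the handle is at its start), then the trip paddle was pressed to its stop and sprang back up, finishing at about 21 s with the jar, glue and hammer unmoved.

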